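# Load the platform shaker with taped dishes and set the control aside

## Task

Load the shaker for the overnight run so that it is balanced: as you face its control panel, stand the green-taped dish in the middle of the white mat, the yellow-taped dish to the left of it and the blue-taped dish to the right of it, in one straight row across the mat with a finger's breadth (about 15 mm) between neighbours, and stack the red-taped dish squarely on top of the green one. The white-taped dish is the control that is not shaken: stand it in the middle of the cork pad. Keep the dishes level all the way and do not push the beaker or the roll of tape about.

Things in the scene. Friction and masses are not known exactly. Their poses are not given: they have to be found in the camera images.
- green_dish: Clear lidded dish with amber agar, sealed with one lime green strip of tape (26 mm wide) across the top and down the sides; goes in the middle of the shaker mat. A disc 60 mm in diameter (55 mm in its lowest 5.5 mm), 16 mm high, flat top and underside, 25 to 50 g, handled as one piece. Origin: centre of the underside, z up; yaw is of no account. At the start it stands on the bench.
- yellow_dish: Clear lidded dish with amber agar, sealed with one yellow strip of tape (26 mm wide) across the top and down the sides; goes left of the green one. A disc 60 mm in diameter (55 mm in its lowest 5.5 mm), 16 mm high, flat top and underside, 25 to 50 g, handled as one piece. Origin: centre of the underside, z up; yaw is of no account. At the start it stands on the bench.
- blue_dish: Clear lidded dish with amber agar, sealed with one blue strip of tape (26 mm wide) across the top and down the sides; goes right of the green one. A disc 60 mm in diameter (55 mm in its lowest 5.5 mm), 16 mm high, flat top and underside, 25 to 50 g, handled as one piece. Origin: centre of the underside, z up; yaw is of no account. At the start it stands on the bench.
- red_dish: Clear lidded dish with amber agar, sealed with one red strip of tape (26 mm wide) across the top and down the sides; goes on top of the green one. A disc 60 mm in diameter (55 mm in its lowest 5.5 mm), 16 mm high, flat top and underside, 25 to 50 g, handled as one piece. Origin: centre of the underside, z up; yaw is of no account. At the start it stands on the bench.
- white_dish: Clear lidded dish with amber agar, sealed with one white strip of tape (26 mm wide) across the top and down the sides; the control, goes on the cork pad. A disc 60 mm in diameter (55 mm in its lowest 5.5 mm), 16 mm high, flat top and underside, 25 to 50 g, handled as one piece. Origin: centre of the underside, z up; yaw is of no account. At the start it stands on the bench.
- shaker: Fixed grey shaker, platform locked. Origin: at bench level under the platform's centre. -x points out of the front with its control panel (black knob, display; towards the robot, within 15 degrees), y to the left as one faces the panel, z up. Platform 200 (x) by 270 mm (y), covered by a flat white ribbed mat, its top 104 mm above the bench. The control nose reaches x = -140 mm, 75 mm high.
- cork_pad: Fixed square pad of tan cork, 110 x 110 mm, 8 mm thick, flat, on the bench to the left or to the right of the shaker. Origin: centre of its underside, z up.
- tip_box: Fixed blue pipette tip box with yellow tips, 116 mm (x) by 78 mm (y), 59 mm high, on the other side of the shaker from the cork pad. Origin: centre of its underside, z up. In the way only; not to be used.
- beaker: Small loose glass beaker standing among the dishes, 46 mm in diameter, 58 mm high, 60 g. Origin: centre of its underside. Bystander: leave it where it is.
- tape_roll: Loose roll of purple tape lying flat on the bench, 92 mm in diameter, 19 mm high, 90 g. Origin: centre of its underside. Bystander: leave it where it is.

How it is judged:
By the outcome, as a careful person would: the job done as asked, in the order asked, and still so for the second after the job is handed in, with the robot touching nothing.
It also fails if it takes over 112 s, if anything falls off the work surface, if the arm or the gripper's body presses on something with over 40 N, if the wrist force passes 120 N, or if a joint passes its speed limit or range.

## Robot

A 6-joint arm with a two-finger parallel gripper is mounted at the origin on the work surface. World frame = base frame: x ahead of the robot, y to its left, z up, the work surface at z = 0. Lengths are in m, angles in rad, forces in N, time in s.
With the tool pointing down it reaches from about 0.3 to 0.875 m from the base axis. Payload 4.2 kg.
Tool frame: the origin (TCP) lies at the very end of the fingers, on their centre line; the grasp point (between the pads) lies 19 mm behind it; z points along the fingers, y is the line along which they close (so a half turn about z gives the same grasp; the last joint's range is limited). The gripper opens to 85 mm and grips with 20 to 120 N. Pads are 22 mm wide; open, the fingers measure 114 mm over their backs; the gripper's body (76 mm by 85 mm) begins 54 mm behind the grasp point. The pads swing forward as they close: fully open they stand 13 mm farther back than shut.
Start: joints at [-1.367, 0.32, 1.565, -0, 1.257, -0.02], TCP at [0.128, -0.561, 0.231] pointing down, gripper open.
Joint ranges: [-3.11, 3.11], [-0.84, 2.01], [0.21, 2.61], [-1.34, 4.49], [0.05, 2.63], [-2.56, 2.56]. Speed limits (rad/s): [2.57, 2.57, 3.14, 3.14, 3.14, 3.14].

## Interface

Orientations are given as [roll, pitch, yaw] about the fixed x, y, z axes, in that order (R = Rz(yaw) Ry(pitch) Rx(roll)).
In Python, from plant import arm, optics gives the robot as it stands.
- The arm moves only by the tool arm_command, never from a script. Its argument "series" is a list that holds one entry, the list of rows, each a list of 5 numbers: the shift along the tool's x, y, z in m, then the turn about the tool's z in rad, then the finger opening in m, from 0 to 0.0854. A call has exactly 10 rows; each row is the pose to reach, as a shift and turn from the pose commanded when the call began, along the tool's axes at that moment; what a row does not reach only later rows make up. A row lasts 1/8 s, in which the tool goes at most 62.5 mm and 10.7 degrees, less where a joint would pass 70% of its speed; a pose out of reach is approached as far as the arm can. A call with a gripper value outside its range is refused whole. The fingers move at their own pace and stop on an object; the grip force is fixed at half the most. Time passes only in rows, so rows that repeat a pose let the fingers close, or fill a call up. It gives the time, the measured TCP pose, the force, the opening and the grip force at its end, in the units of the state.
- arm.state(): the state, without advancing time (a new reading comes with each control period).
- optics.capture(name): name is "scene" or "top" or "wrist"; returns a dict with "color" (384x512x3 uint8, blue, green, red), "range_z" (384x512 float32, m along the optical axis (not along the pixel's ray), 0 where there is no reading), "mtx" (3x3 intrinsics, pixels), "world_to_cam" (4x4, takes a point from world to camera coordinates). Camera axes: x right, y down, z forward; pixel columns grow to the right and rows downward; lengths in m; the calibration is good to about 2 mm. The wrist camera is an equidistant fisheye: a pixel r from the principal point sees the ray r / f radians off the axis. A picture is of the moment at which its call begins.
- arm.sign_off(): hands the job in; it is judged then, once.
The state is a dict: "time_s": time; "joint_pos": joint angles; "joint_velocities": joint speeds; "joint_efforts": joint torques, N m; "ee_pos": TCP position; "ee_rot": TCP orientation; "wrist_force": force on the tool from outside, world axes, zero at the start; "torque": the same for the moment, N m; "opening": finger opening in m; "grip_force": force on a finger pad.
Only numpy, scipy, OpenCV 4.12 (cv2) and the standard library are available. Lean on these libraries where they do the work, as an engineer would, in place of code of your own. Each camera call takes 0.05 s, during which the arm holds its last target. There are 200 camera calls.

## Working session

There is one attempt and no reset: what is moved stays moved. The work goes in short steps, Python scripts to look and compute and a tool call to move; the robot and the scene stay as the last step left them, time stands still between calls to the robot, and variables do not carry over. Pictures are saved under pics/ and viewed, at most 14 in all, crops included, and the job is handed in when it is done.

Besides the shell and the picture viewer there is one more tool, called after "Call:" in YAML: its name, and indented under it one key for each argument. arm_command: Moves the arm, as the interface text tells. Its arguments: {"type":"object","properties":{"series":{"type":"array"}},"required":["series"]}

```bash
mkdir -p pics; ls
python3 - <<'E'
from plant import arm, optics
import cv2,numpy as np
s=arm.state();print({k:np.round(v,3).tolist() for k,v in s.items()})
for n in("top","scene"):
    c=optics.capture(n);cv2.imwrite(f"pics/{n}0.png",c["color"]);np.savez(f"{n}0.npz",**c)
    print(n,c["mtx"].round(1).tolist(),c["world_to_cam"].round(3).tolist())
E
```

```text
pics
{'time_s': 0.0, 'joint_pos': [-1.367, 0.32, 1.566, -0.0, 1.257, -0.02], 'joint_velocities': [0.001, 0.001, -0.0, 0.001, 0.001, -0.003], 'joint_efforts': [0.002, -41.551, -23.416, 0.0, 0.008, 0.0], 'ee_pos': [0.128, -0.56, 0.23], 'ee_rot': [-3.14, -0.0, 0.224], 'wrist_force': [0.104, 0.413, -0.551], 'torque': [0.015, -0.046, 0.021], 'grip_force': 0.0, 'opening': 0.086}
top [[484.7, 0.0, 257.9], [0.0, 484.7, 181.3], [0.0, 0.0, 1.0]] [[0.023, -1.0, 0.015, -0.02], [-0.996, -0.024, -0.087, 0.538], [0.087, -0.013, -0.996, 1.301], [0.0, 0.0, 0.0, 1.0]]
scene [[467.8, 0.0, 262.4], [0.0, 467.8, 186.9], [0.0, 0.0, 1.0]] [[0.494, 0.869, -0.01, -0.255], [0.518, -0.304, -0.8, -0.253], [-0.698, 0.39, -0.6, 1.597], [0.0, 0.0, 0.0, 1.0]]
```

View pics/top0.png

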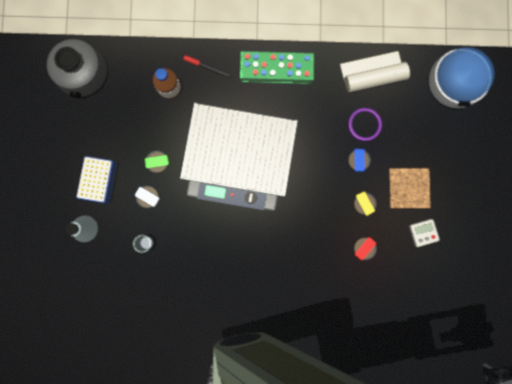

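View pics/scene0.png

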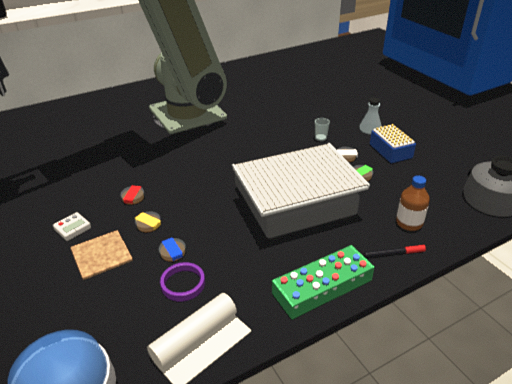

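The top view (up is +x, left is +y) shows green at (156,161), white (147,197), blue (359,160), yellow (366,204) and red (365,249). The mat is around (240,150) with its panel at the bottom, the cork is at (410,188), the beaker at (143,243) and the tape roll at (365,124). The scene view confirms this layout.

```bash
cat > h.py <<'E'
import cv2,numpy as np
from plant import arm,optics
HSV=dict(green=((40,120,80),(75,255,255)),yellow=((24,120,110),(34,255,255)),blue=((105,150,120),(125,255,255)),red=((0,150,110),(6,255,255)))
def ray(c,uv,z):
    T=c["world_to_cam"];K=c["mtx"];R=T[:3,:3];o=-R.T@T[:3,3]
    d=R.T@np.linalg.solve(K,[uv[0],uv[1],1.]);return (o+d*(z-o[2])/d[2])[:2]
def pix(c,P):
    T=c["world_to_cam"];q=T[:3,:3]@np.array(P)+T[:3,3];q=c["mtx"]@q;return q[:2]/q[2]
def blobs(c,lo,hi,amin=60,roi=None):
    m=cv2.inRange(cv2.cvtColor(c["color"],cv2.COLOR_BGR2HSV),np.array(lo),np.array(hi))
    if roi is not None:
        k=np.zeros_like(m);x0,y0,x1,y1=roi;k[y0:y1,x0:x1]=255;m&=k
    cs=[x for x in cv2.findContours(m,cv2.RETR_EXTERNAL,cv2.CHAIN_APPROX_NONE)[0] if cv2.contourArea(x)>=amin]
    out=[]
    for x in cs:
        M=cv2.moments(x);out.append((M["m10"]/M["m00"],M["m01"]/M["m00"],M["m00"],x))
    return sorted(out,key=lambda b:-b[2])
def go(x,y,z,yaw):
    """shift in tool axes to target"""
    s=arm.state();p=np.array(s["ee_pos"]);a=s["ee_rot"][2]
    d=np.array([x,y,z])-p;c,n=np.cos(a),np.sin(a)
    return np.round([c*d[0]+n*d[1], n*d[0]-c*d[1], -d[2], -((yaw-a+np.pi)%(2*np.pi)-np.pi)],4).tolist()
E
python3 - <<'E'
from h import *
cs={n:dict(np.load(n+"0.npz")) for n in("top","scene")}
for n,(lo,hi) in HSV.items():
    for k,c in cs.items():
        print(n,k,[(round(b[0],1),round(b[1],1),b[2],ray(c,b[:2],.016).round(4).tolist()) for b in blobs(c,lo,hi,25)[:4]])
c=cs["top"]
print("white",[(round(b[0],1),round(b[1],1),b[2],ray(c,b[:2],.016).round(4).tolist()) for b in blobs(c,(0,0,150),(180,60,255),60,(130,180,170,212))])
b=blobs(c,(0,0,110),(180,60,255),3000,(170,90,310,200))[0]
q=cv2.boxPoints(cv2.minAreaRect(b[3]));w=np.array([ray(c,p,.104) for p in q])
print("mat",b[2],q.round(1).tolist(),w.round(4).tolist(),"c",w.mean(0),[np.linalg.norm(w[i]-w[i-1]) for i in range(4)])
b=blobs(c,(8,60,80),(22,255,255),600,(380,160,440,215))[0]
w=np.array([ray(c,p,.008) for p in cv2.boxPoints(cv2.minAreaRect(b[3]))])
print("cork",ray(c,b[:2],.008),w.mean(0),[np.linalg.norm(w[i]-w[i-1]) for i in range(4)])
b=blobs(c,(130,100,60),(155,255,255),50)[0];print("roll",ray(c,b[:2],.019))
# mat from range
D=c["range_z"];v,u=np.mgrid[:384,:512];P=np.stack([(u-c["mtx"][0,2])/c["mtx"][0,0]*D,(v-c["mtx"][1,2])/c["mtx"][1,1]*D,D],-1)
T=c["world_to_cam"];W=(P-T[:3,3])@T[:3,:3]
m=((W[...,2]>.09)&(W[...,2]<.12)&(D>0)&(u>170)&(u<310)&(v>90)&(v<205))
r=cv2.minAreaRect(W[m][:,:2].astype(np.float32)*1000);print("mat range",r,np.median(W[m][:,2]), W[m][:,:2].mean(0))
for n,(x0,y0,x1,y1) in dict(green=(140,145,172,177),white=(133,182,162,212),blue=(344,145,375,176),yellow=(350,188,382,220),red=(350,233,382,265)).items():
    A=W[y0:y1,x0:x1];k=(A[...,2]>.008)&(A[...,2]<.025);print(n,"range",A[k][:,:2].mean(0).round(4),k.sum(),np.median(A[k][:,2]).round(4))
E
```

```text
green top [(290.1, 66.2, 393.0, [0.8657, -0.0903]), (156.2, 161.1, 200.5, [0.5879, 0.2734]), (245.0, 69.7, 114.0, [0.8521, 0.0359])]
green scene [(322.9, 280.7, 3677.5, [0.8581, -0.0496]), (364.3, 169.2, 84.0, [0.5851, 0.2843])]
yellow top [(365.0, 203.1, 224.0, [0.4863, -0.3029])]
yellow scene [(147.3, 219.1, 146.0, [0.4856, -0.3019])]
blue top [(359.1, 159.7, 174.0, [0.6059, -0.2861]), (160.7, 73.7, 69.5, [0.8342, 0.2709])]
blue scene [(172.1, 247.9, 220.5, [0.6094, -0.2855]), (419.1, 179.3, 71.5, [0.6959, 0.3797]), (343.9, 27.4, 47.0, [-0.3948, 0.9671])]
red top [(365.2, 248.1, 211.0, [0.3636, -0.3038]), (191.1, 59.8, 65.5, [0.8765, 0.1876])]
red scene [(131.1, 193.8, 159.5, [0.3674, -0.3059]), (415.2, 248.1, 103.0, [0.8831, 0.1835])]
white [(146.6, 196.3, 255.0, [0.4906, 0.2955])]
mat 9100.5 [[176.1999969482422, 194.3000030517578], [192.5, 101.5999984741211], [298.5, 120.19999694824219], [282.1000061035156, 212.89999389648438]] [[0.493, 0.2015], [0.7351, 0.1683], [0.6933, -0.108], [0.4519, -0.0701]] c [0.59333117 0.04793057] [np.float64(0.27462951693540405), np.float64(0.24434621494054037), np.float64(0.2794195536131149), np.float64(0.24430316474230077)]
cork [ 0.53133713 -0.4282561 ] [ 0.53162176 -0.42848365] [np.float64(0.11121424758906061), np.float64(0.11469843121072629), np.float64(0.11137920898396003), np.float64(0.11386710685050887)]
roll [ 0.70547885 -0.30041504]
mat range ((614.3736572265625, 46.18568420410156), (270.4427185058594, 200.77786254882812), 81.65144348144531) 0.10391331853790367 [0.61235532 0.04623738]
green range [0.5871 0.274 ] 394 0.0161
white range [0.4897 0.2962] 395 0.0159
blue range [ 0.6055 -0.2842] 390 0.0162
yellow range [ 0.4853 -0.3008] 394 0.0165
red range [ 0.3628 -0.3014] 403 0.0166
```

Run:
```python
import cv2,numpy as np
im=cv2.imread("pics/top0.png")
a=cv2.resize(im[95:265,125:305],None,fx=3,fy=3,interpolation=cv2.INTER_CUBIC);cv2.imwrite("pics/crop1.png",a)
```

```text
(no output)
```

View pics/crop1.png

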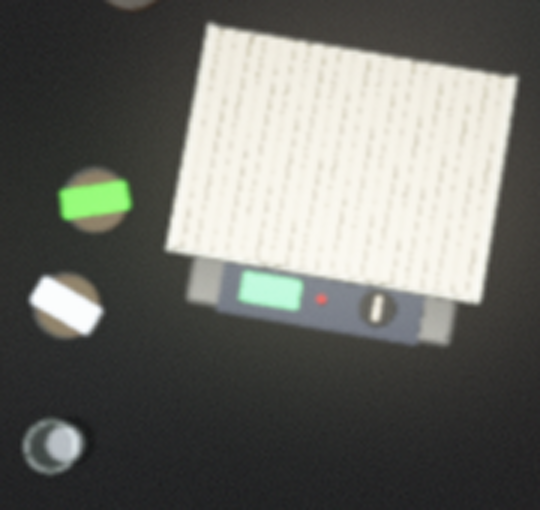

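The crop shows a clean mat quad, with the panel on the robot side and the beaker clear of the white dish. Range data give the mat centre as about (0.614, 0.046) and its yaw as about -0.146.

Run:
```python
from h import *
c=dict(np.load("top0.npz"));q=np.array([[209,24],[516,75],[481,301],[166,250]])/3+[125,95]
w=np.array([ray(c,p,.104) for p in q]);print(w.round(4).tolist(),w.mean(0));d=w[0]-w[1]+w[3]-w[2];print(np.arctan2(d[1],d[0])-np.pi/2)
print(go(.5875,.274,.20,1.425), go(.5875,.274,.05,1.425))
```

```text
[[0.7315, 0.1626], [0.6937, -0.1042], [0.497, -0.0774], [0.5342, 0.1924]] [0.61408698 0.04335881]
-0.13879583582291644
[0.6336, -0.7114, 0.0306, -1.2012] [0.6336, -0.7114, 0.1806, -1.2012]
```

Call:
arm_command:
  series:
    - [[0.6336,-0.7114,0.0306,-1.2012,0.085],[0.6336,-0.7114,0.0306,-1.2012,0.085],[0.6336,-0.7114,0.0306,-1.2012,0.085],[0.6336,-0.7114,0.0306,-1.2012,0.085],[0.6336,-0.7114,0.0306,-1.2012,0.085],[0.6336,-0.7114,0.0306,-1.2012,0.085],[0.6336,-0.7114,0.0306,-1.2012,0.085],[0.6336,-0.7114,0.0306,-1.2012,0.085],[0.6336,-0.7114,0.0306,-1.2012,0.085],[0.6336,-0.7114,0.0306,-1.2012,0.085]]

```text
time_s: 1.35
ee_pos: [0.4297, -0.0116, 0.2111]
ee_rot: [3.141, 0.0, 1.425]
wrist_force: [0.7, -0.6, -0.3]
opening: 0.0852
grip_force: 0.0
```

Run:
```python
from h import *
print(go(.5875,.274,.20,1.425),go(.5875,.274,.04,1.425))
```

```text
[0.3055, 0.1148, 0.0111, 0.0005] [0.3055, 0.1148, 0.1711, 0.0005]
```

Call:
arm_command:
  series:
    - [[0.3055,0.1148,0.0111,0,0.085],[0.3055,0.1148,0.0111,0,0.085],[0.3055,0.1148,0.0111,0,0.085],[0.3055,0.1148,0.0111,0,0.085],[0.3055,0.1148,0.0111,0,0.085],[0.3055,0.1148,0.0111,0,0.085],[0.3055,0.1148,0.06,0,0.085],[0.3055,0.1148,0.11,0,0.085],[0.3055,0.1148,0.15,0,0.085],[0.3055,0.1148,0.15,0,0.085]]

```text
time_s: 2.6
ee_pos: [0.5844, 0.2699, 0.0579]
ee_rot: [-3.134, 0.005, 1.424]
wrist_force: [-0.9, -0.4, -0.0]
opening: 0.0852
grip_force: 0.0
```

Run:
```python
from h import *
print(go(.5875,.274,.003,1.425));c=optics.capture("wrist");print(c["mtx"].round(1).tolist());cv2.imwrite("pics/w1.png",c["color"])
```

```text
[0.0045, 0.0025, 0.0549, -0.0006]
[[297.3, 0.0, 249.5], [0.0, 297.3, 191.5], [0.0, 0.0, 1.0]]
```

View pics/w1.png

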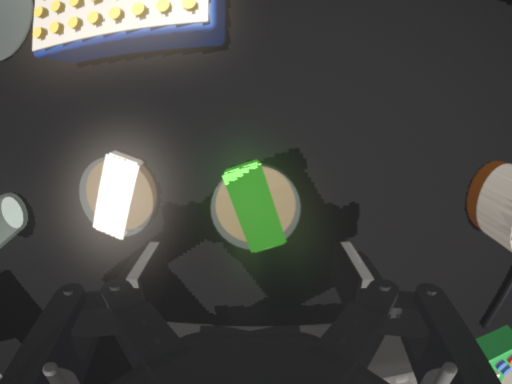

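The wrist view shows the green dish centred between the open fingers at about (255,205), with the white dish clear at (118,195).

Call:
arm_command:
  series:
    - [[0,0,0.03,0,0.085],[0,0,0.058,0,0.085],[0,0,0.058,0,0.085],[0,0,0.058,0,0.085],[0,0,0.058,0,0.055],[0,0,0.058,0,0.055],[0,0,0.058,0,0.055],[0,0,0.058,0,0.055],[0,0,0.058,0,0.055],[0,0,0.058,0,0.055]]

```text
time_s: 3.9
ee_pos: [0.5882, 0.2724, 0.0056]
ee_rot: [3.139, -0.002, 1.425]
wrist_force: [-2.6, -0.8, 6.8]
opening: 0.0567
grip_force: 62.1
```

Run:
```python
from h import *
s=arm.state();print({k:np.round(v,4).tolist() for k,v in s.items() if k in("ee_pos","ee_rot","opening","grip_force","wrist_force")})
print(go(.5875,.274,.2,1.428));c=optics.capture("wrist");cv2.imwrite("pics/w2.png",c["color"])
```

```text
{'ee_pos': [0.5882, 0.2724, 0.0056], 'ee_rot': [3.1387, -0.0016, 1.4251], 'wrist_force': [-2.5586, -0.7927, 6.817], 'grip_force': 62.1073, 'opening': 0.0567}
[0.0015, -0.0009, -0.1944, -0.0029]
```

View pics/w2.png

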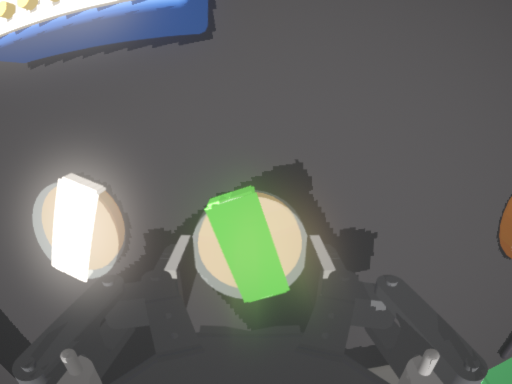

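```bash
cat >> h.py <<'E'
def wray(c,uv,z):
    K=c["mtx"];T=c["world_to_cam"];R=T[:3,:3];o=-R.T@T[:3,3]
    e=np.array([(uv[0]-K[0,2])/K[0,0],(uv[1]-K[1,2])/K[1,1]]);t=np.hypot(*e)
    d=R.T@np.array([*(e/max(t,1e-9)*np.sin(t)),np.cos(t)]);return (o+d*(z-o[2])/d[2])[:2]
def wpix(c,P):
    T=c["world_to_cam"];q=T[:3,:3]@np.array(P)+T[:3,3];r=np.hypot(q[0],q[1]);t=np.arctan2(r,q[2])
    return c["mtx"][:2,2]+c["mtx"][0,0]*t*q[:2]/r
E
python3 - <<'E'
from h import *
c=optics.capture("wrist");np.savez("w2.npz",**c)
T=c["world_to_cam"];print("cam",-T[:3,:3].T@T[:3,3],T[2,:3])
b=blobs(c,*HSV["green"],400)[0];print(b[:3],wray(c,b[:2],.016),wray(c,b[:2],.02))
for e in [(194,245),(306,245),(250,192),(250,298)]:print(e,wray(c,e,.012))
for z in (.0056,.0246):print(wpix(c,[.5882,.2724,z]))
E
```

```text
cam [0.5993528  0.34649896 0.14821466] [-0.04009816 -0.29230008 -0.95548564]
(247.3405139103555, 244.37300360638844, 5176.0) [0.58875705 0.27892259] [0.58907762 0.28096704]
(194, 245) [0.56088602 0.28020466]
(306, 245) [0.61852796 0.2716896 ]
(250, 192) [0.59383716 0.30452993]
(250, 298) [0.58478886 0.24227403]
[248.17820736 246.26486371]
[248.12685907 264.45319291]
```

Call:
arm_command:
  series:
    - [[0,0,-0.02,0,0.055],[0,0,-0.04,0,0.055],[0,0,-0.08,0,0.055],[0,0,-0.12,0,0.055],[0,0,-0.16,0,0.055],[0,0,-0.2,0,0.055],[0,0,-0.2,0,0.055],[0,0,-0.2,0,0.055],[0,0,-0.2,0,0.055],[0,0,-0.2,0,0.055]]

```text
time_s: 5.25
ee_pos: [0.5867, 0.2718, 0.2019]
ee_rot: [-3.14, 0.001, 1.425]
wrist_force: [1.0, 0.3, -0.3]
opening: 0.0572
grip_force: 63.8
```

Run:
```python
from h import *
s=arm.state();print({k:np.round(v,4).tolist() for k,v in s.items() if k in("ee_pos","ee_rot","opening","grip_force","wrist_force")})
c=optics.capture("wrist");np.savez("w3.npz",**c);s2=optics.capture("scene")
cs=s2["color"];u,v=pix(s2,s["ee_pos"]).astype(int);print(u,v)
a=cv2.resize(cs[max(v-60,0):v+60,u-70:u+70],(560,480),interpolation=cv2.INTER_CUBIC)
cv2.imwrite("pics/m3.png",np.vstack([cv2.resize(c["color"],(400,300)),cv2.resize(a,(400,300))]))
```

```text
{'ee_pos': [0.5867, 0.2718, 0.2019], 'ee_rot': [-3.1396, 0.0014, 1.425], 'wrist_force': [0.9935, 0.3313, -0.3027], 'grip_force': 63.8143, 'opening': 0.0572}
369 109
```

View pics/m3.png

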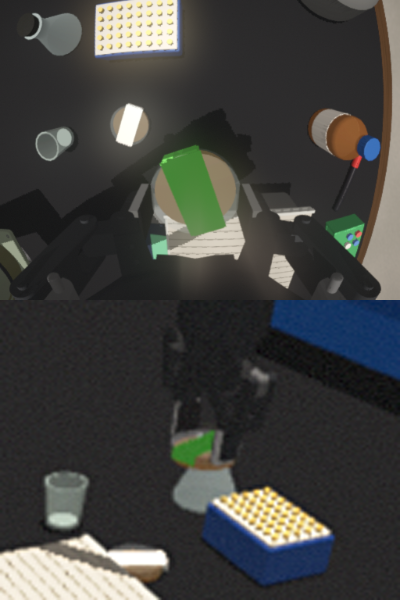

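```bash
cat >> h.py <<'E'
def cloud(c):
    D=c["range_z"];K=c["mtx"];v,u=np.mgrid[:384,:512];ex=(u-K[0,2])/K[0,0];ey=(v-K[1,2])/K[1,1];t=np.hypot(ex,ey)+1e-9
    P=np.stack([ex/t*np.tan(t)*D,ey/t*np.tan(t)*D,D],-1);T=c["world_to_cam"];W=(P-T[:3,3])@T[:3,:3];W[D<=0]=np.nan;return W
def held(c,name=None):
    """plane of held dish's top relative to the TCP: (centre xyz offset, slope deg in world x,y)"""
    s=arm.state();p=np.array(s["ee_pos"]);W=cloud(c);m=(np.linalg.norm(W[...,:2]-p[:2],axis=-1)<.036)&(abs(W[...,2]-p[2]-.012)<.022)&(np.mgrid[:384,:512][0]<330)
    g=cv2.cvtColor(c["color"],cv2.COLOR_BGR2HSV);m&=(g[...,1]>60)|(g[...,2]>150)
    A=W[m]
    for _ in range(4):
        k=np.linalg.lstsq(np.c_[A[:,:2]-p[:2],np.ones(len(A))],A[:,2]-p[2],rcond=None)[0];r=A[:,2]-p[2]-np.c_[A[:,:2]-p[:2],np.ones(len(A))]@k
        A=A[abs(r)<max(1.5*r.std(),.0008)]
    (x,y),rad=cv2.minEnclosingCircle((A[:,:2]*1000).astype(np.float32))
    return dict(n=len(A),tilt=np.degrees(np.arctan(k[:2])).round(2),topz_minus_tcp=k[2].round(4),centre_off_mm=(np.array([x,y])-p[:2]*1000).round(1),rad=round(rad,1),rms=r.std().round(5))
E
python3 - <<'E'
from h import *
c=dict(np.load("w3.npz"));print(held(c))
W=cloud(c);
for v in range(175,315,12):print(v,[tuple((W[v,u]*1000).round(0)) for u in (215,240,265,290)])
E
```

```text
{'n': 7187, 'tilt': array([-0.31, -0.17]), 'topz_minus_tcp': np.float64(0.0101), 'centre_off_mm': array([0.4, 2.2]), 'rad': 32.1, 'rms': np.float64(0.00041)}
175 [(np.float64(544.0), np.float64(266.0), np.float64(-0.0)), (np.float64(574.0), np.float64(261.0), np.float64(-2.0)), (np.float64(604.0), np.float64(258.0), np.float64(0.0)), (np.float64(633.0), np.float64(254.0), np.float64(1.0))]
187 [(np.float64(542.0), np.float64(252.0), np.float64(-0.0)), (np.float64(572.0), np.float64(248.0), np.float64(1.0)), (np.float64(602.0), np.float64(244.0), np.float64(2.0)), (np.float64(632.0), np.float64(238.0), np.float64(-0.0))]
199 [(np.float64(575.0), np.float64(303.0), np.float64(208.0)), (np.float64(587.0), np.float64(303.0), np.float64(212.0)), (np.float64(599.0), np.float64(301.0), np.float64(212.0)), (np.float64(630.0), np.float64(223.0), np.float64(1.0))]
211 [(np.float64(575.0), np.float64(298.0), np.float64(213.0)), (np.float64(586.0), np.float64(297.0), np.float64(213.0)), (np.float64(598.0), np.float64(295.0), np.float64(212.0)), (np.float64(610.0), np.float64(293.0), np.float64(2
[... 1235 characters left out ...]
), np.float64(258.0), np.float64(213.0)), (np.float64(580.0), np.float64(255.0), np.float64(212.0)), (np.float64(593.0), np.float64(253.0), np.float64(212.0)), (np.float64(606.0), np.float64(252.0), np.float64(212.0))]
295 [(np.float64(537.0), np.float64(170.0), np.float64(104.0)), (np.float64(579.0), np.float64(247.0), np.float64(212.0)), (np.float64(592.0), np.float64(246.0), np.float64(213.0)), (np.float64(612.0), np.float64(158.0), np.float64(104.0))]
307 [(np.float64(533.0), np.float64(150.0), np.float64(100.0)), (np.float64(560.0), np.float64(152.0), np.float64(105.0)), (np.float64(585.0), np.float64(146.0), np.float64(103.0)), (np.float64(610.0), np.float64(143.0), np.float64(104.0))]
```

Green is held level (under 0.4° tilt). Its underside is 5.7 mm below the TCP and its centre is about 2 mm off along +y.

Run:
```python
from h import *
print(go(.614,.043,.13,1.428))
```

```text
[-0.2225, 0.06, 0.0723, -0.003]
```

Call:
arm_command:
  series:
    - [[-0.056,0.015,0,0,0.055],[-0.11,0.03,0,0,0.055],[-0.165,0.045,0,0,0.055],[-0.21,0.057,0,0,0.055],[-0.2225,0.06,0,0,0.055],[-0.2225,0.06,0.03,0,0.055],[-0.2225,0.06,0.06,0,0.055],[-0.2225,0.06,0.072,0,0.055],[-0.2225,0.06,0.072,0,0.055],[-0.2225,0.06,0.072,0,0.055]]

```text
time_s: 6.6
ee_pos: [0.6151, 0.0435, 0.1324]
ee_rot: [3.139, -0.0, 1.425]
wrist_force: [-0.3, -0.4, -0.6]
opening: 0.0567
grip_force: 63.8
```

Run:
```python
from h import *
print(go(.614,.043,.110,1.428));c=optics.capture("wrist");s=arm.state();print(held(c));print(s["ee_pos"])
W=cloud(c);p=s["ee_pos"];m=(abs(W[...,2]-.104)<.006);print(np.median(W[m][:,2]),m.sum())
r=cv2.minAreaRect((W[m][:,:2]*1000).astype(np.float32));print(r)
```

```text
[-0.0007, -0.001, 0.0224, -0.0026]
{'n': 7122, 'tilt': array([-0.06, -0.14]), 'topz_minus_tcp': np.float64(0.0104), 'centre_off_mm': array([0.9, 2.4]), 'rad': 32.0, 'rms': np.float64(0.00041)}
[0.61509891 0.04339901 0.13258939]
0.10397295207992281 75331
((615.2044067382812, 45.56311798095703), (271.56646728515625, 200.7915496826172), 81.68217468261719)
```

Call:
arm_command:
  series:
    - [[-0.0005,-0.001,0.01,0,0.055],[-0.0005,-0.001,0.018,0,0.055],[-0.0005,-0.001,0.022,0,0.055],[-0.0005,-0.001,0.0225,0,0.055],[-0.0005,-0.001,0.0225,0,0.055],[-0.0005,-0.001,0.0225,0,0.072],[-0.0005,-0.001,0.0225,0,0.08],[-0.0005,-0.001,0.0225,0,0.08],[-0.0005,-0.001,0.0225,0,0.08],[-0.0005,-0.001,0.0,0,0.08]]

```text
time_s: 7.9
ee_pos: [0.6118, 0.0427, 0.1296]
ee_rot: [-3.137, 0.001, 1.425]
wrist_force: [0.1, -0.0, -0.2]
opening: 0.0799
grip_force: 0.0
```

Run:
```python
from h import *
print(arm.state()["ee_pos"]);print(go(.614,.044,.2,1.425));
```

```text
[0.61182098 0.0426662  0.12956123]
[0.0016, 0.002, -0.0704, -0.0]
```

Call:
arm_command:
  series:
    - [[0,0,-0.045,0,0.085],[-0.03,-0.006,-0.07,0,0.085],[-0.09,-0.019,-0.07,0,0.085],[-0.15,-0.032,-0.07,0,0.085],[-0.21,-0.045,-0.07,0,0.085],[-0.27,-0.057,-0.05,0,0.085],[-0.33,-0.07,-0.01,0,0.085],[-0.3604,-0.0765,0.03,0,0.085],[-0.3604,-0.0765,0.07,0,0.085],[-0.3604,-0.0765,0.07,0,0.085]]

```text
time_s: 9.15
ee_pos: [0.4828, -0.3019, 0.0585]
ee_rot: [-3.135, -0.003, 1.424]
wrist_force: [-0.8, 0.7, -0.3]
opening: 0.0847
grip_force: 0.0
```

```bash
cat >> h.py <<'E'
def find(c,name,z=.016):
    s=arm.state();p=np.array(s["ee_pos"]);W=cloud(c)
    m=(np.linalg.norm(W[...,:2]-p[:2],axis=-1)<.05)&(abs(W[...,2]-z)<.005)
    A=W[m];(x,y),r=cv2.minEnclosingCircle((A[:,:2]*1000).astype(np.float32));return dict(mean=A[:,:2].mean(0).round(4),circ=(round(x,1),round(y,1),round(r,1)),z=np.median(A[:,2]).round(4),n=len(A))
E
python3 - <<'E'
from h import *
c=optics.capture("wrist");s=arm.state();print(s["ee_pos"],find(c,"yellow"));print(go(.486,-.3015,.009,1.425))
t=optics.capture("top");b=blobs(t,*HSV["green"],60,(180,100,300,195))[0];print("green at",ray(t,b[:2],.12))
E
```

```text
[ 0.48463568 -0.30248155  0.06069517] {'mean': array([ 0.4873, -0.3001]), 'circ': (486.5, -301.2, 32.5), 'z': np.float64(0.0162), 'n': 5994}
[0.0012, 0.0012, 0.0517, -0.0003]Traceback (most recent call last):
  File "<stdin>", line 3, in <module>
IndexError: list index out of range
```

Call:
arm_command:
  series:
    - [[0.0,0,0.03,0,0.085],[0,0,0.0525,0,0.085],[0,0,0.0525,0,0.085],[0,0,0.0525,0,0.085],[0,0,0.0525,0,0.055],[0,0,0.0525,0,0.055],[0,0,0.0525,0,0.055],[0,0,0.0525,0,0.055],[0,0,0.0525,0,0.055],[0,0,0.0525,0,0.055]]

```text
time_s: 10.5
ee_pos: [0.4872, -0.304, 0.0118]
ee_rot: [3.136, 0.003, 1.425]
wrist_force: [-1.4, 0.4, 13.1]
opening: 0.0552
grip_force: 6.0
```

Call:
arm_command:
  series:
    - [[0,0,-0.015,0,0.055],[0,0,-0.04,0,0.055],[0,0,-0.08,0,0.055],[0,0,-0.12,0,0.055],[0,0,-0.16,0,0.055],[0,0,-0.19,0,0.055],[0,0,-0.19,0,0.055],[0,0,-0.19,0,0.055],[0,0,-0.19,0,0.055],[0,0,-0.19,0,0.055]]

```text
time_s: 11.75
ee_pos: [0.4847, -0.3024, 0.1976]
ee_rot: [-3.14, -0.001, 1.425]
wrist_force: [-0.3, -0.3, -0.8]
opening: 0.055
grip_force: 0.0
```

Run:
```python
from h import *
c=optics.capture("wrist");s=arm.state();print(s["ee_pos"],s["opening"],held(c));print(go(.625,.120,.2,1.425))
t=optics.capture("top");cv2.imwrite("pics/t2.png",t["color"])
```

```text
[ 0.48481161 -0.30252826  0.19786546] 0.05495599961494609 {'n': 513, 'tilt': array([ 9.05, -2.66]), 'topz_minus_tcp': np.float64(0.0183), 'centre_off_mm': array([2. , 7.9]), 'rad': 33.7, 'rms': np.float64(0.00498)}
[0.4384, 0.0773, -0.0021, -0.0]
```

View pics/t2.png

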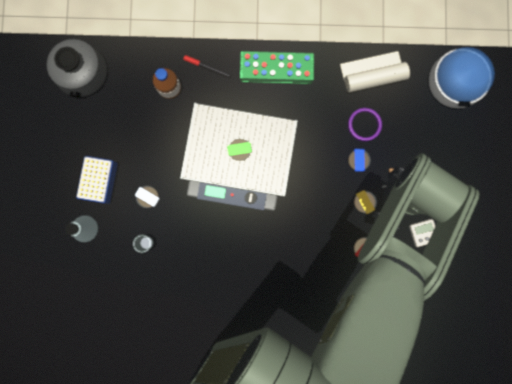

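The top view shows green standing in mid-mat at (239,150). Yellow is still on its spot at (365,202), because the fingers closed above it. The pads sit farther back than I assumed, so I'll grip lower.

Call:
arm_command:
  series:
    - [[0,0,0.05,0,0.085],[0,0,0.1,0,0.085],[0,0,0.14,0,0.085],[0,0,0.14,0,0.085],[0,0,0.14,0,0.085],[0,0,0.14,0,0.085],[0,0,0.14,0,0.085],[0,0,0.14,0,0.085],[0,0,0.14,0,0.085],[0,0,0.14,0,0.085]]

```text
time_s: 13.1
ee_pos: [0.4851, -0.3027, 0.0588]
ee_rot: [3.142, 0.0, 1.425]
wrist_force: [-0.4, 0.3, 0.7]
opening: 0.0846
grip_force: 0.0
```

Run:
```python
from h import *
c=optics.capture("wrist");s=arm.state();print(s["ee_pos"],s["opening"],find(c,"yellow"));print(go(.486,-.3015,0,1.425))
t=optics.capture("top");b=blobs(t,*HSV["green"],60,(180,100,300,195))[0];print("green at",ray(t,b[:2],.12))
```

```text
[ 0.48507712 -0.30270608  0.05875147] 0.08500822450511025 {'mean': array([ 0.4914, -0.3005]), 'circ': (490.8, -301.7, 32.4), 'z': np.float64(0.0162), 'n': 5994}
[0.0013, 0.0007, 0.0588, -0.0]Traceback (most recent call last):
  File "<stdin>", line 3, in <module>
IndexError: list index out of range
```

Call:
arm_command:
  series:
    - [[0.0015,0.0055,0.02,0,0.085],[0.0015,0.0055,0.045,0,0.085],[0.0015,0.0055,0.059,0,0.085],[0.0015,0.0055,0.059,0,0.085],[0.0015,0.0055,0.059,0,0.085],[0.0015,0.0055,0.059,0,0.055],[0.0015,0.0055,0.059,0,0.055],[0.0015,0.0055,0.059,0,0.055],[0.0015,0.0055,0.059,0,0.055],[0.0015,0.0055,0.059,0,0.055]]

```text
time_s: 14.45
ee_pos: [0.4914, -0.3025, 0.0011]
ee_rot: [3.139, 0.001, 1.425]
wrist_force: [-0.8, 0.2, 5.2]
opening: 0.0577
grip_force: 63.5
```

Run:
```python
from h import *
t=optics.capture("top")
g=cv2.cvtColor(t["color"],cv2.COLOR_BGR2HSV);print(g[146:154:2,230:250:3].tolist())
```

```text
[[[52, 114, 252], [52, 114, 253], [52, 115, 253], [52, 115, 253], [52, 115, 253], [52, 116, 253], [52, 116, 253]], [[52, 115, 253], [52, 115, 253], [52, 113, 253], [52, 115, 253], [52, 115, 253], [52, 115, 253], [52, 117, 253]], [[51, 113, 253], [52, 114, 253], [52, 113, 253], [52, 115, 253], [52, 115, 253], [52, 115, 253], [52, 116, 253]], [[51, 114, 253], [51, 114, 253], [52, 112, 253], [51, 114, 252], [51, 114, 250], [51, 115, 248], [51, 114, 240]]]
```

Call:
arm_command:
  series:
    - [[0,0,-0.015,0,0.055],[0,0,-0.04,0,0.055],[0,0,-0.08,0,0.055],[0,0,-0.12,0,0.055],[0,0,-0.16,0,0.055],[0,0,-0.2,0,0.055],[0,0,-0.2,0,0.055],[0,0,-0.2,0,0.055],[0,0,-0.2,0,0.055],[0,0,-0.2,0,0.055]]

```text
time_s: 15.75
ee_pos: [0.4903, -0.3017, 0.1986]
ee_rot: [-3.14, -0.001, 1.425]
wrist_force: [0.5, -0.4, -1.2]
opening: 0.0575
grip_force: 63.9
```

```bash
sed -i 's/(40,120,80)/(40,90,80)/' h.py
python3 - <<'E'
from h import *
c=optics.capture("wrist");s=arm.state();print(s["ee_pos"],s["opening"],held(c))
t=optics.capture("top");b=blobs(t,*HSV["green"],60,(180,100,300,195))[0];print("green at",ray(t,b[:2],.12))
print(go(.626,.120,.2,1.425))
E
```

```text
[ 0.49044529 -0.30179371  0.19881634] 0.057791106765213 {'n': 7998, 'tilt': array([-0.25,  0.09]), 'topz_minus_tcp': np.float64(0.0148), 'centre_off_mm': array([0.9, 3.7]), 'rad': 34.8, 'rms': np.float64(0.00042)}
green at [0.61286813 0.04349122]
[0.4371, 0.0727, -0.001, 0.0]
```

Call:
arm_command:
  series:
    - [[0.04,0.007,0,0,0.055],[0.095,0.016,0,0,0.055],[0.15,0.025,0,0,0.055],[0.205,0.034,0,0,0.055],[0.26,0.043,0,0,0.055],[0.315,0.052,0,0,0.055],[0.37,0.061,0,0,0.055],[0.415,0.0685,0,0,0.055],[0.4334,0.0715,0.02,0,0.055],[0.4334,0.0715,0.06,0,0.055]]

```text
time_s: 17.1
ee_pos: [0.6255, 0.1176, 0.1393]
ee_rot: [3.139, -0.001, 1.427]
wrist_force: [0.5, -0.3, -0.2]
opening: 0.0575
grip_force: 63.9
```

Call:
arm_command:
  series:
    - [[0,0,0.01,0,0.055],[0,0,0.01,0,0.055],[0,0,0.01,0,0.055],[0,0,0.01,0,0.055],[0,0,0.01,0,0.055],[0,0,0.01,0,0.055],[0,0,0.01,0,0.055],[0,0,0.01,0,0.055],[0,0,0.01,0,0.055],[0,0,0.01,0,0.055]]

```text
time_s: 18.35
ee_pos: [0.6245, 0.1164, 0.1297]
ee_rot: [-3.142, 0.0, 1.425]
wrist_force: [-0.1, -0.5, 0.7]
opening: 0.0576
grip_force: 64.0
```

```bash
cat >> h.py <<'E'
def matpts(z,zt=.003,c=None,r=None,ctr=None):
    W=cloud(c);m=(abs(W[...,2]-z)<zt)
    if ctr is not None:m&=(np.linalg.norm(W[...,:2]-ctr,axis=-1)<r)
    return W[m]
def mid(A,a=1.425):
    x=A[:,0]*np.cos(a)+A[:,1]*np.sin(a);y=A[:,0]*np.sin(a)-A[:,1]*np.cos(a)
    (x0,x1),(y0,y1)=np.percentile(x,[.3,99.7]),np.percentile(y,[.3,99.7]);X,Y=(x0+x1)/2,(y0+y1)/2
    return np.round([X*np.cos(a)+Y*np.sin(a),X*np.sin(a)-Y*np.cos(a),x1-x0,y1-y0],4).tolist()
E
python3 - <<'E'
from h import *
c=optics.capture("wrist");s=arm.state();p=s["ee_pos"];print(p,s["opening"],held(c))
print("yellow",mid(matpts(p[2]+.0148,.0025,c,.036,p[:2])),"green",mid(matpts(.12,.003,c,.036,[.6135,.044])))
print(go(.6243,.1165,.106,1.425))
cv2.imwrite("pics/w4.png",c["color"])
E
```

```text
[0.62446572 0.11640897 0.12970694] 0.057621337757761 {'n': 7325, 'tilt': array([ 0.02, -0.18]), 'topz_minus_tcp': np.float64(0.015), 'centre_off_mm': array([ 1.4, -1. ]), 'rad': 32.3, 'rms': np.float64(0.00041)}
yellow [0.6245, 0.1169, 0.0584, 0.0615] green [0.6157, 0.0581, 0.0238, 0.0567]
[0.0001, -0.0002, 0.0237, 0.0]
```

View pics/w4.png

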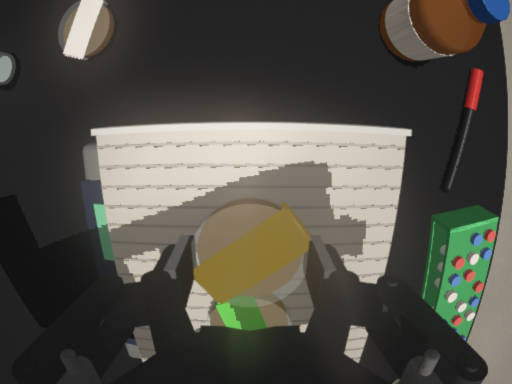

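The wrist view shows yellow held level over the left part of the mat at (250,245), with green just behind it at (245,320).

Call:
arm_command:
  series:
    - [[0.001,0,0.01,0,0.055],[0.001,0,0.018,0,0.055],[0.001,0,0.022,0,0.055],[0.001,0,0.0242,0,0.055],[0.001,0,0.0242,0,0.055],[0.001,0,0.0242,0,0.072],[0.001,0,0.0242,0,0.082],[0.001,0,0.0242,0,0.082],[0.001,0,0.01,0,0.082],[0.001,0,-0.03,0,0.082]]

```text
time_s: 19.65
ee_pos: [0.6234, 0.1172, 0.159]
ee_rot: [-3.137, 0.001, 1.425]
wrist_force: [0.7, -1.0, -0.5]
opening: 0.0819
grip_force: 0.0
```

Run:
```python
from h import *
c=optics.capture("wrist");s=arm.state();p=s["ee_pos"];print(s["ee_rot"],p,s["opening"])
print("yellow",mid(matpts(.12,.003,c,.036,[.6245,.1179])),"green",mid(matpts(.12,.003,c,.036,[.6135,.044])))
print(go(.606,-.285,.2,.6))
t=optics.capture("top")
for n in("green","yellow"):
  b=blobs(t,*HSV[n],40,(180,100,300,195))
  if b:print(n,b[0][2],ray(t,b[0][:2],.12))
b=blobs(t,*HSV["blue"],40,(340,140,380,180));print([ray(t,x[:2],.016) for x in b])
```

```text
[ 3.13287003e+00 -2.77776249e-03  1.42499827e+00] [0.62728228 0.11785241 0.16669962] 0.08222014966442924
yellow [0.6255, 0.1175, 0.0587, 0.059] green [0.6144, 0.0478, 0.0573, 0.0583]
[-0.4017, 0.0375, -0.0333, 0.825]
green 173.5 [0.61269586 0.04014373]
[array([ 0.60626755, -0.28652734])]
```

Call:
arm_command:
  series:
    - [[0,0,-0.03,0,0.085],[-0.05,0.005,-0.04,0.1,0.085],[-0.11,0.011,-0.04,0.25,0.085],[-0.17,0.017,-0.04,0.4,0.085],[-0.23,0.023,-0.04,0.55,0.085],[-0.29,0.029,-0.04,0.7,0.085],[-0.35,0.035,-0.04,0.85,0.085],[-0.4025,0.04,-0.02,1.0,0.085],[-0.4025,0.04,0.02,1.125,0.085],[-0.4025,0.04,0.07,1.125,0.085]]

```text
time_s: 21.0
ee_pos: [0.6063, -0.2883, 0.0901]
ee_rot: [3.139, -0.003, 0.297]
wrist_force: [0.9, -0.6, 0.1]
opening: 0.085
grip_force: 0.0
```

Call:
arm_command:
  series:
    - [[0,0,0.02,0,0.085],[0,0,0.02,0,0.085],[0,0,0.02,0,0.085],[0,0,0.02,0,0.085],[0,0,0.02,0,0.085],[0,0,0.02,0,0.085],[0,0,0.02,0,0.085],[0,0,0.02,0,0.085],[0,0,0.02,0,0.085],[0,0,0.02,0,0.085]]

```text
time_s: 22.25
ee_pos: [0.6057, -0.2867, 0.0697]
ee_rot: [3.142, 0.0, 0.3]
wrist_force: [-0.5, 0.4, -0.8]
opening: 0.0848
grip_force: 0.0
```

Run:
```python
from h import *
c=optics.capture("wrist");s=arm.state();p=s["ee_pos"];print(s["ee_rot"],p,s["opening"])
print("blue",mid(matpts(.016,.003,c,.05,[.606,-.286])))
print(go(.606,-.286,.0,.3))
t=optics.capture("top")
for n in("green","yellow"):
  b=blobs(t,*HSV[n],40,(180,100,300,195))
  if b:print(n,b[0][2],ray(t,b[0][:2],.12))
```

```text
[3.14156844e+00 5.93475470e-05 2.99962706e-01] [ 0.60568773 -0.2866789   0.06971433] 0.08477855834142686
blue [0.6079, -0.2854, 0.0586, 0.061]
[0.0005, -0.0006, 0.0697, -0.0]
green 222.0 [0.61289257 0.04335821]
yellow 176.5 [0.62448116 0.11576109]
```

Call:
arm_command:
  series:
    - [[0.002,0,0.03,0,0.085],[0.002,0,0.055,0,0.085],[0.002,0,0.0695,0,0.085],[0.002,0,0.0695,0,0.085],[0.002,0,0.0695,0,0.085],[0.002,0,0.0695,0,0.055],[0.002,0,0.0695,0,0.055],[0.002,0,0.0695,0,0.055],[0.002,0,0.0695,0,0.055],[0.002,0,0.0695,0,0.055]]

```text
time_s: 23.6
ee_pos: [0.6085, -0.2865, 0.0019]
ee_rot: [3.14, -0.002, 0.3]
wrist_force: [-0.8, 0.2, 6.4]
opening: 0.0573
grip_force: 64.1
```

Call:
arm_command:
  series:
    - [[0,0,-0.015,0,0.055],[0,0,-0.04,0,0.055],[0,0,-0.08,0,0.055],[0,0,-0.12,0,0.055],[0,0,-0.16,-0.15,0.055],[0,0,-0.2,-0.3,0.055],[0,0,-0.2,-0.45,0.055],[0,0,-0.2,-0.6,0.055],[0,0,-0.2,-0.75,0.055],[0,0,-0.2,-0.9,0.055]]

```text
time_s: 24.85
ee_pos: [0.6074, -0.286, 0.201]
ee_rot: [3.141, 0.0, 1.205]
wrist_force: [-0.2, 0.9, -0.1]
opening: 0.0575
grip_force: 63.9
```

Run:
```python
from h import *
c=optics.capture("wrist");s=arm.state();p=s["ee_pos"];print(p,s["ee_rot"],s["opening"],held(c))
print("blue",mid(matpts(p[2]+.0148,.0025,c,.036,p[:2]),s["ee_rot"][2]))
print(go(.6025,-.031,.2,1.425))
```

```text
[ 0.60740916 -0.28596856  0.20096188] [3.14124289e+00 1.15829011e-04 1.20789592e+00] 0.057432077436862405 {'n': 7122, 'tilt': array([ 0.19, -0.26]), 'topz_minus_tcp': np.float64(0.0144), 'centre_off_mm': array([ 0.4, -0.6]), 'rad': 32.0, 'rms': np.float64(0.00041)}
blue [0.6076, -0.2863, 0.0611, 0.0615]
[0.2366, -0.0951, 0.001, -0.2171]
```

Call:
arm_command:
  series:
    - [[0.05,-0.02,0,-0.1,0.055],[0.1,-0.04,0,-0.225,0.055],[0.15,-0.06,0,-0.225,0.055],[0.2,-0.08,0,-0.225,0.055],[0.2366,-0.0951,0,-0.225,0.055],[0.2366,-0.0951,0.03,-0.225,0.055],[0.2366,-0.0951,0.06,-0.225,0.055],[0.2366,-0.0951,0.07,-0.225,0.055],[0.2366,-0.0951,0.07,-0.225,0.055],[0.2366,-0.0951,0.07,-0.225,0.055]]

```text
time_s: 26.15
ee_pos: [0.6056, -0.0313, 0.1316]
ee_rot: [3.139, -0.0, 1.424]
wrist_force: [0.3, -0.1, -0.3]
opening: 0.0577
grip_force: 64.0
```

Run:
```python
from h import *
c=optics.capture("wrist");c=optics.capture("wrist");s=arm.state();p=s["ee_pos"];print(p,s["ee_rot"],s["opening"])
print("blue",mid(matpts(p[2]+.0146,.0025,c,.036,p[:2])))
A=matpts(.12,.003,c,.034,[.6135,.044]);print("green",mid(A));print("yellow",mid(matpts(.12,.003,c,.036,[.6245,.118])))
A=matpts(.104,.002,c);r=cv2.minAreaRect((A[:,:2]*1000).astype(np.float32));print(r)
cv2.imwrite("pics/w5.png",c["color"])
```

```text
[ 0.6054673  -0.03132547  0.13153597] [ 3.13914225e+00 -1.09077236e-04  1.42443958e+00] 0.05749452770609883
blue [0.6054, -0.0317, 0.0609, 0.0621]
green [0.6138, 0.0448, 0.0607, 0.058]
yellow [0.6211, 0.0933, 0.0114, 0.0458]
((610.7380981445312, 13.1956787109375), (205.25860595703125, 193.76394653320312), 81.42269897460938)
```

View pics/w5.png

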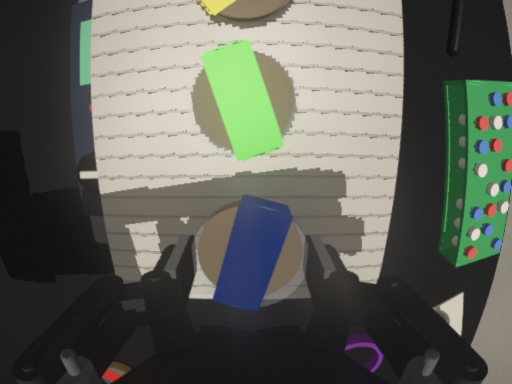

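The wrist view shows blue held at (250,250), the green dish at (244,100) and the edge of yellow at the top, all in line.

Call:
arm_command:
  series:
    - [[0.0015,0,0.01,0,0.055],[0.0015,0,0.015,0,0.055],[0.0015,0,0.015,0,0.055],[0.0015,0,0.015,0,0.055],[0.0015,0,0.015,0,0.055],[0.0015,0,0.015,0,0.055],[0.0015,0,0.015,0,0.055],[0.0015,0,0.015,0,0.055],[0.0015,0,0.015,0,0.055],[0.0015,0,0.015,0,0.055]]

```text
time_s: 27.5
ee_pos: [0.6049, -0.0296, 0.1152]
ee_rot: [3.142, 0.0, 1.425]
wrist_force: [-0.4, 0.8, -0.8]
opening: 0.0575
grip_force: 64.0
```

Run:
```python
from h import *
c=optics.capture("wrist");s=arm.state();p=s["ee_pos"];print(p,s["ee_rot"],s["opening"])
print("blue",mid(matpts(p[2]+.0146,.0025,c,.036,p[:2])))
A=matpts(.12,.003,c,.034,[.6135,.044]);print("green",mid(A))
```

```text
[ 0.60493515 -0.02959343  0.11522102] [3.14154858e+00 6.74915909e-05 1.42502197e+00] 0.05747297382932172
blue [0.605, -0.0299, 0.0609, 0.062]
green [0.6138, 0.0448, 0.0608, 0.058]
```

Call:
arm_command:
  series:
    - [[0.0,-0.002,0.004,0,0.055],[0.0,-0.002,0.008,0,0.055],[0.0,-0.002,0.0095,0,0.055],[0.0,-0.002,0.0095,0,0.055],[0.0,-0.002,0.0095,0,0.055],[0.0,-0.002,0.0095,0,0.072],[0.0,-0.002,0.0095,0,0.082],[0.0,-0.002,0.0095,0,0.082],[0.0,-0.002,-0.005,0,0.082],[0.0,-0.002,-0.045,0,0.082]]

```text
time_s: 28.8
ee_pos: [0.6018, -0.0293, 0.1597]
ee_rot: [-3.137, 0.0, 1.425]
wrist_force: [-0.0, 0.0, -0.5]
opening: 0.082
grip_force: 0.0
```

Run:
```python
from h import *
c=optics.capture("wrist");s=arm.state();p=s["ee_pos"];print(p,s["ee_rot"],s["opening"])
print("blue",mid(matpts(.12,.0025,c,.036,[.603,-.0295])))
A=matpts(.12,.003,c,.034,[.6135,.044]);print("green",mid(A))
print(go(.363,-.302,.2,1.425))
t=optics.capture("top")
for n in("green","yellow","blue"):
  b=blobs(t,*HSV[n],40,(180,100,300,195))
  if b:print(n,b[0][2],ray(t,b[0][:2],.12))
b=blobs(t,*HSV["red"],40,(340,230,390,270));print([ray(t,x[:2],.016) for x in b])
```

```text
[ 0.60573073 -0.02950631  0.16702583] [ 3.13246264e+00 -6.11135825e-04  1.42502893e+00] 0.08210492873310206
blue [0.6033, -0.0302, 0.0616, 0.0581]
green [0.6138, 0.0448, 0.0609, 0.0579]
[-0.3049, -0.2006, -0.033, 0.0]
green 119.5 [0.61123508 0.055454  ]
[array([ 0.36330202, -0.30361911])]
```

Call:
arm_command:
  series:
    - [[0,0,-0.03,0,0.085],[-0.04,-0.026,-0.035,0,0.085],[-0.09,-0.0585,-0.035,0,0.085],[-0.14,-0.091,-0.035,0,0.085],[-0.19,-0.1235,-0.035,0,0.085],[-0.24,-0.156,-0.035,0,0.085],[-0.29,-0.188,-0.01,0,0.085],[-0.305,-0.198,0.04,0,0.085],[-0.305,-0.198,0.09,0,0.085],[-0.305,-0.198,0.09,0,0.085]]

```text
time_s: 30.15
ee_pos: [0.3604, -0.3008, 0.068]
ee_rot: [-3.135, -0.004, 1.424]
wrist_force: [-0.9, -0.3, 0.6]
opening: 0.085
grip_force: 0.0
```

Run:
```python
from h import *
c=optics.capture("wrist");c=optics.capture("wrist");s=arm.state();p=s["ee_pos"];print(s["ee_rot"],p,s["opening"])
print("red",mid(matpts(.016,.003,c,.045,[.3635,-.3025])))
print(go(.363,-.3025,.0,1.425))
t=optics.capture("top");
for n in("green","yellow","blue"):
  b=blobs(t,*HSV[n],40,(180,100,300,195))
  if b:print(n,b[0][2],ray(t,b[0][:2],.12))
cv2.imwrite("pics/t3.png",cv2.resize(t["color"][95:215,170:310],None,fx=4,fy=4,interpolation=cv2.INTER_CUBIC))
```

```text
[3.14022437e+00 9.19980940e-04 1.42525448e+00] [ 0.36358208 -0.30284603  0.07139808] 0.08473442202449488
red [0.3644, -0.302, 0.0582, 0.0601]
[0.0003, -0.0006, 0.0714, 0.0003]
green 220.0 [0.61288375 0.04356685]
yellow 76.0 [0.63547213 0.12213655]
```

View pics/t3.png

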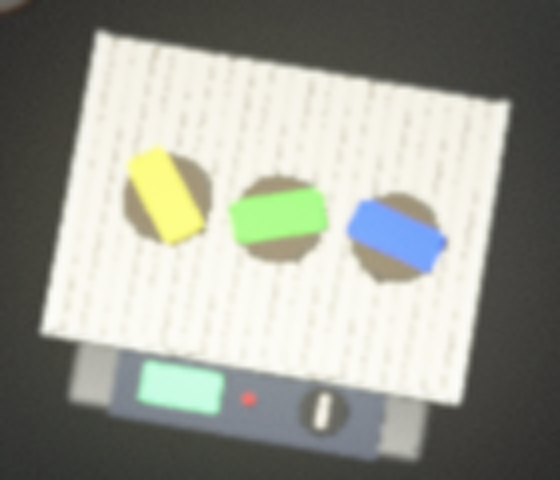

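The crop shows the three dishes in one row, at (168,196), (279,217) and (397,237). The yellow–green gap looks slightly smaller than the other, so I'll measure it.

```bash
cat >> h.py <<'E'
def topcloud(c):
    D=c["range_z"];K=c["mtx"];v,u=np.mgrid[:384,:512];P=np.stack([(u-K[0,2])/K[0,0]*D,(v-K[1,2])/K[1,1]*D,D],-1);T=c["world_to_cam"];return (P-T[:3,3])@T[:3,:3]
def row(t,zlo=.1125,zhi=.145,a=-.1452):
    W=topcloud(t);m=((W[...,2]>zlo)&(W[...,2]<zhi)&(t["range_z"]>0)).astype(np.uint8);m[:,:170]=0;m[:,310:]=0;m[:95]=0;m[210:]=0
    n,l,st,_=cv2.connectedComponentsWithStats(m);out=[]
    for i in range(1,n):
        if st[i,4]>100:
            A=W[l==i];x=A[:,0]*np.cos(a)+A[:,1]*np.sin(a);y=-A[:,0]*np.sin(a)+A[:,1]*np.cos(a)
            out.append((st[i,4],[round(float(v),4) for v in (x.mean(),y.mean(),np.ptp(x),np.ptp(y))],A.mean(0).round(4).tolist()))
    return out
E
python3 - <<'E'
from h import *
ts=[optics.capture("top") for _ in range(3)]
for t in ts:
    for o in row(t):print(o)
E
```

```text
(np.int32(448), [0.6, 0.2064, 0.0618, 0.0595], [0.6236, 0.1174, 0.1201])
(np.int32(447), [0.5991, 0.1329, 0.0598, 0.0623], [0.612, 0.0448, 0.1204])
(np.int32(449), [0.5997, 0.0574, 0.06, 0.0624], [0.6017, -0.0299, 0.1201])
(np.int32(450), [0.5999, 0.2063, 0.0617, 0.0591], [0.6235, 0.1173, 0.1202])
(np.int32(449), [0.5991, 0.1329, 0.0596, 0.0623], [0.612, 0.0448, 0.1202])
(np.int32(453), [0.5995, 0.0574, 0.0597, 0.0623], [0.6015, -0.03, 0.1202])
(np.int32(447), [0.5999, 0.2063, 0.061, 0.0599], [0.6234, 0.1174, 0.1201])
(np.int32(448), [0.599, 0.1329, 0.0596, 0.0621], [0.6119, 0.0449, 0.1202])
(np.int32(450), [0.5997, 0.0573, 0.0606, 0.0624], [0.6017, -0.0301, 0.1204])
```

Spacings are 73.5 and 75.5 mm, and the row is straight within 1 mm. Next is red.

Call:
arm_command:
  series:
    - [[0.001,0,0.03,0,0.085],[0.001,0,0.055,0,0.085],[0.001,0,0.07,0,0.085],[0.001,0,0.07,0,0.085],[0.001,0,0.07,0,0.085],[0.001,0,0.07,0,0.055],[0.001,0,0.07,0,0.055],[0.001,0,0.07,0,0.055],[0.001,0,0.07,0,0.055],[0.001,0,0.07,0,0.055]]

```text
time_s: 31.7
ee_pos: [0.3634, -0.3018, 0.0016]
ee_rot: [3.14, 0.001, 1.425]
wrist_force: [-0.3, -0.3, 9.8]
opening: 0.0577
grip_force: 62.1
```

Call:
arm_command:
  series:
    - [[0,0,-0.015,0,0.055],[0,0,-0.04,0,0.055],[0,0,-0.08,0,0.055],[0,0,-0.12,0,0.055],[0,0,-0.16,0,0.055],[0,0,-0.2,0,0.055],[0,0,-0.2,0,0.055],[0,0,-0.2,0,0.055],[0,0,-0.2,0,0.055],[0,0,-0.2,0,0.055]]

```text
time_s: 32.95
ee_pos: [0.3625, -0.301, 0.1992]
ee_rot: [-3.14, -0.001, 1.425]
wrist_force: [0.8, -0.3, -0.8]
opening: 0.0573
grip_force: 64.1
```

Run:
```python
from h import *
c=optics.capture("wrist");s=arm.state();p=s["ee_pos"];print(p,s["ee_rot"],s["opening"]);h=held(c);print(h)
print("red",mid(matpts(p[2]+h["topz_minus_tcp"],.0025,c,.036,p[:2])))
print(go(.613,.0445,.2,1.425))
```

```text
[ 0.36257915 -0.30105431  0.19940397] [-3.14005852e+00 -9.48101124e-04  1.42503237e+00] 0.05724398595723911
{'n': 8022, 'tilt': array([-0.15, -0.01]), 'topz_minus_tcp': np.float64(0.0143), 'centre_off_mm': array([0.5, 3. ]), 'rad': 35.1, 'rms': np.float64(0.00043)}
red [0.3626, -0.3012, 0.0586, 0.0622]
[0.3783, 0.1976, -0.0006, 0.0]
```

Call:
arm_command:
  series:
    - [[0.04,0.021,0,0,0.055],[0.09,0.047,0,0,0.055],[0.14,0.073,0,0,0.055],[0.19,0.099,0,0,0.055],[0.24,0.125,0,0,0.055],[0.29,0.151,0,0,0.055],[0.335,0.175,0,0,0.055],[0.365,0.1905,0,0,0.055],[0.3783,0.1976,0.02,0,0.055],[0.3783,0.1976,0.04,0,0.055]]

```text
time_s: 34.25
ee_pos: [0.613, 0.0446, 0.1579]
ee_rot: [-3.14, 0.001, 1.426]
wrist_force: [-0.5, -0.6, -0.1]
opening: 0.0573
grip_force: 64.1
```

Call:
arm_command:
  series:
    - [[0,0,0.015,0,0.055],[0,0,0.015,0,0.055],[0,0,0.015,0,0.055],[0,0,0.015,0,0.055],[0,0,0.015,0,0.055],[0,0,0.015,0,0.055],[0,0,0.015,0,0.055],[0,0,0.015,0,0.055],[0,0,0.015,0,0.055],[0,0,0.015,0,0.055]]

```text
time_s: 35.5
ee_pos: [0.6134, 0.0443, 0.1452]
ee_rot: [3.142, 0.0, 1.425]
wrist_force: [-0.5, 1.1, -0.5]
opening: 0.0575
grip_force: 64.1
```

Run:
```python
from h import *
c=optics.capture("wrist");s=arm.state();p=s["ee_pos"];print(p,s["ee_rot"],s["opening"])
print("red",mid(matpts(p[2]+.0144,.0025,c,.036,p[:2])))
print("yellow",mid(matpts(.12,.003,c,.034,[.6245,.1175])))
cv2.imwrite("pics/w6.png",c["color"])
```

```text
[0.61335519 0.0442505  0.14520168] [3.14158820e+00 8.27022267e-05 1.42496662e+00] 0.05716701642442003
red [0.6135, 0.044, 0.0587, 0.0619]
yellow [0.6253, 0.1173, 0.058, 0.059]
```

View pics/w6.png

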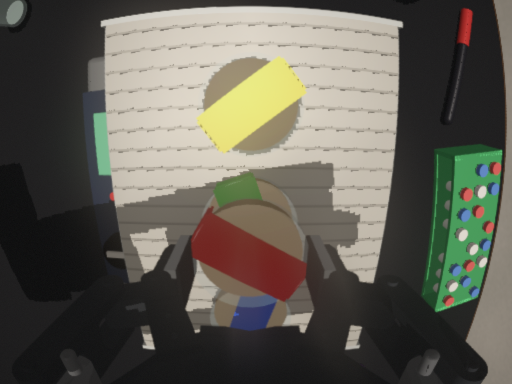

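The wrist view shows red held over green at (250,245), with yellow at (252,105) and blue just behind.

Call:
arm_command:
  series:
    - [[0.0008,0.0003,0.01,0,0.055],[0.0008,0.0003,0.018,0,0.055],[0.0008,0.0003,0.021,0,0.055],[0.0008,0.0003,0.023,0,0.055],[0.0008,0.0003,0.0235,0,0.055],[0.0008,0.0003,0.0235,0,0.055],[0.0008,0.0003,0.0235,0,0.072],[0.0008,0.0003,0.0235,0,0.082],[0.0008,0.0003,0.0235,0,0.082],[0.0008,0.0003,0.0,0,0.082]]

```text
time_s: 36.8
ee_pos: [0.6124, 0.0449, 0.1437]
ee_rot: [-3.137, 0.001, 1.425]
wrist_force: [0.2, 0.4, -0.6]
opening: 0.082
grip_force: 0.0
```

Run:
```python
from h import *
print(go(.49,.296,.2,1.425))
```

```text
[0.2306, -0.1576, -0.0563, 0.0]
```

Call:
arm_command:
  series:
    - [[0,0,-0.055,0,0.085],[0.04,-0.027,-0.055,0,0.085],[0.09,-0.0615,-0.055,0,0.085],[0.14,-0.096,-0.055,0,0.085],[0.19,-0.13,-0.055,0,0.085],[0.22,-0.15,-0.055,0,0.085],[0.2306,-0.158,-0.04,0,0.085],[0.2306,-0.158,0.0,0,0.085],[0.2306,-0.158,0.04,0,0.085],[0.2306,-0.158,0.075,0,0.085]]

```text
time_s: 38.05
ee_pos: [0.4906, 0.2948, 0.068]
ee_rot: [-3.141, 0.002, 1.424]
wrist_force: [-0.1, 0.3, 0.4]
opening: 0.0852
grip_force: 0.0
```

Run:
```python
from h import *
t=optics.capture("top");c=optics.capture("wrist")
for o in row(t):print(o)
c=optics.capture("wrist");s=arm.state();p=s["ee_pos"];print(p,s["ee_rot"])
print("white",mid(matpts(.016,.003,c,.045,[.49,.296])))
print(go(.49,.296,.0,1.425))
```

```text
(np.int32(449), [0.6, 0.2062, 0.0604, 0.0598], [0.6235, 0.1172, 0.12])
(np.int32(486), [0.5987, 0.1323, 0.0613, 0.0616], [0.6116, 0.0443, 0.1353])
(np.int32(450), [0.5997, 0.0572, 0.0599, 0.0624], [0.6016, -0.0302, 0.1202])
[0.4899158  0.29452575 0.06816471] [-3.1377014   0.00355783  1.42409449]
white [0.4916, 0.297, 0.061, 0.0585]
[0.0015, -0.0001, 0.0682, -0.0009]
```

The stack is in place and aligned (top at 0.136 m, centred within 1 mm). The white dish is last.

Call:
arm_command:
  series:
    - [[0.0015,0.001,0.03,0,0.085],[0.0015,0.001,0.055,0,0.085],[0.0015,0.001,0.069,0,0.085],[0.0015,0.001,0.069,0,0.085],[0.0015,0.001,0.069,0,0.085],[0.0015,0.001,0.069,0,0.055],[0.0015,0.001,0.069,0,0.055],[0.0015,0.001,0.069,0,0.055],[0.0015,0.001,0.069,0,0.055],[0.0015,0.001,0.069,0,0.055]]

```text
time_s: 39.45
ee_pos: [0.4928, 0.2978, 0.0027]
ee_rot: [3.14, -0.001, 1.425]
wrist_force: [-1.0, -0.7, 6.7]
opening: 0.0576
grip_force: 62.8
```

Call:
arm_command:
  series:
    - [[0,0,-0.015,0,0.055],[0,0,-0.04,0,0.055],[0,0,-0.08,0,0.055],[0,0,-0.12,0,0.055],[0,0,-0.16,0,0.055],[0,0,-0.21,0,0.055],[0,0,-0.25,0,0.055],[0,0,-0.25,0,0.055],[0,0,-0.25,0,0.055],[0,0,-0.25,0,0.055]]

```text
time_s: 40.7
ee_pos: [0.4914, 0.297, 0.2497]
ee_rot: [-3.139, 0.002, 1.425]
wrist_force: [-0.0, -0.1, -1.3]
opening: 0.0573
grip_force: 63.9
```

Run:
```python
from h import *
c=optics.capture("wrist");s=arm.state();p=s["ee_pos"];print(p,s["ee_rot"],s["opening"]);h=held(c);print(h)
print("white",mid(matpts(p[2]+h["topz_minus_tcp"],.0025,c,.036,p[:2])))
print(go(.45,0,.24,1.425),go(.5315,-.428,.2,1.425))
```

```text
[0.49149971 0.29707695 0.2497531 ] [-3.13925253e+00  2.01515601e-03  1.42501315e+00] 0.05720762779721896
{'n': 6940, 'tilt': array([-0.26, -0.24]), 'topz_minus_tcp': np.float64(0.0134), 'centre_off_mm': array([ 0.4, -1.1]), 'rad': 31.5, 'rms': np.float64(0.00041)}
white [0.4919, 0.2963, 0.0608, 0.0625]
[-0.3, 0.0021, 0.0098, 0.0] [-0.7116, 0.1449, 0.0498, 0.0]
```

Call:
arm_command:
  series:
    - [[-0.03,0.006,0,0,0.055],[-0.08,0.016,0,0,0.055],[-0.135,0.0275,0,0,0.055],[-0.19,0.0385,0,0,0.055],[-0.245,0.05,0,0,0.055],[-0.3,0.061,0,0,0.055],[-0.355,0.072,0,0,0.055],[-0.41,0.0835,0,0,0.055],[-0.465,0.0945,0,0,0.055],[-0.52,0.106,0,0,0.055]]

```text
time_s: 42.0
ee_pos: [0.521, -0.2341, 0.2503]
ee_rot: [-3.14, -0.001, 1.425]
wrist_force: [1.1, 0.0, -0.0]
opening: 0.057
grip_force: 63.9
```

Call:
arm_command:
  series:
    - [[-0.055,0.0115,0,0,0.055],[-0.11,0.0225,0,0,0.055],[-0.16,0.0325,0,0,0.055],[-0.1916,0.039,0.03,0,0.055],[-0.1916,0.039,0.08,0,0.055],[-0.1916,0.039,0.13,0,0.055],[-0.1916,0.039,0.17,0,0.055],[-0.1916,0.039,0.19,0,0.055],[-0.1916,0.039,0.19,0,0.055],[-0.1916,0.039,0.19,0,0.055]]

```text
time_s: 43.25
ee_pos: [0.5327, -0.428, 0.0619]
ee_rot: [3.141, 0.001, 1.425]
wrist_force: [-1.0, -0.2, 0.6]
opening: 0.0573
grip_force: 63.9
```

Run:
```python
from h import *
c=optics.capture("wrist");c=optics.capture("wrist");s=arm.state();p=s["ee_pos"];print(p,s["ee_rot"],s["opening"]);
print("white",mid(matpts(p[2]+.0134,.0025,c,.036,p[:2])))
m=cv2.inRange(cv2.cvtColor(c["color"],cv2.COLOR_BGR2HSV),(8,60,50),(22,255,255));W=cloud(c);k=(m>0)&(abs(W[...,2]-.008)<.003)
print(cv2.minAreaRect((W[k][:,:2]*1000).astype(np.float32)),k.sum())
print(go(.5315,-.428,.0115,1.425));cv2.imwrite("pics/w7.png",c["color"])
```

```text
[ 0.53288609 -0.42821566  0.0626422 ] [3.13948394e+00 1.35240954e-03 1.42498842e+00] 0.05707873235702898
white [0.5328, -0.4289, 0.061, 0.0626]
((533.6972045898438, -427.319091796875), (110.32530212402344, 109.82089233398438), 1.5871775150299072) 10662
[0.0, -0.0014, 0.0511, -0.0]
```

View pics/w7.png

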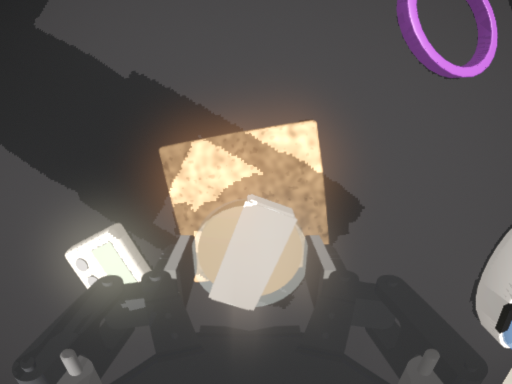

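The wrist view shows the white dish over the cork pad at (250,250). The timer at (105,265) is clear of the fingers.

Call:
arm_command:
  series:
    - [[0.001,0,0.02,0,0.055],[0.001,0,0.04,0,0.055],[0.001,0,0.048,0,0.055],[0.001,0,0.051,0,0.055],[0.001,0,0.052,0,0.055],[0.001,0,0.052,0,0.055],[0.001,0,0.052,0,0.068],[0.001,0,0.052,0,0.076],[0.001,0,0.052,0,0.076],[0.001,0,0.052,0,0.076]]

```text
time_s: 44.6
ee_pos: [0.5324, -0.4267, 0.0091]
ee_rot: [-3.141, 0.0, 1.425]
wrist_force: [-0.1, 0.6, -0.4]
opening: 0.0763
grip_force: 0.0
```

Call:
arm_command:
  series:
    - [[0,0,-0.02,0,0.076],[0,0,-0.07,0,0.076],[0,0,-0.12,0,0.076],[-0.05,-0.05,-0.17,0,0.076],[-0.1,-0.09,-0.2,0,0.076],[-0.1,-0.13,-0.2,0,0.076],[-0.1,-0.15,-0.2,0,0.076],[-0.1,-0.15,-0.2,0,0.076],[-0.1,-0.15,-0.2,0,0.076],[-0.1,-0.15,-0.2,0,0.076]]

```text
time_s: 45.85
ee_pos: [0.3708, -0.5033, 0.2086]
ee_rot: [-3.141, -0.001, 1.427]
wrist_force: [-0.7, 0.3, 0.3]
opening: 0.0764
grip_force: 0.0
```

Run:
```python
from h import *
t=optics.capture("top");s=arm.state();print(s["ee_pos"],s["time_s"])
for o in row(t):print(o)
W=topcloud(t);A=W[(W[...,2]>.0195)&(W[...,2]<.029)&(np.linalg.norm(W[...,:2]-[.532,-.428],axis=-1)<.05)];print("white",A.mean(0),len(A))
b=blobs(t,(130,100,60),(155,255,255),50)[0];print("roll",ray(t,b[:2],.019))
cv2.imwrite("pics/t4.png",t["color"])
```

```text
[ 0.37069393 -0.50338055  0.20862215] 45.9
(np.int32(448), [0.6001, 0.2063, 0.0599, 0.0596], [0.6236, 0.1174, 0.1201])
(np.int32(485), [0.5986, 0.1324, 0.0612, 0.0616], [0.6115, 0.0444, 0.1354])
(np.int32(450), [0.5997, 0.0574, 0.059, 0.0624], [0.6017, -0.03, 0.1202])
white [ 0.53165309 -0.42739444  0.0244266 ] 361
roll [ 0.70534612 -0.30040129]
```

View pics/t4.png

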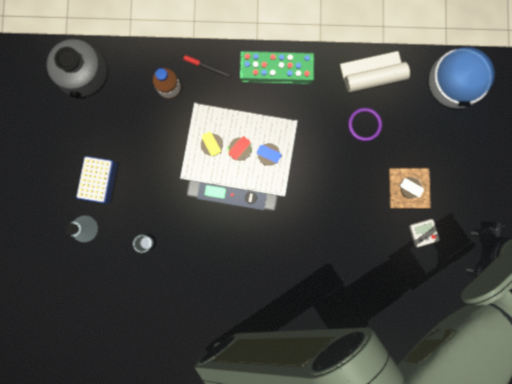

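The top view shows yellow at (211,143), red over green at (240,150) and blue at (269,154) in a row. White is centred on the cork at (412,187), and the beaker (143,243) and tape roll (365,124) haven't moved.

```bash
python3 -c "
from plant import arm
print(arm.sign_off())"
```

```text
the job is handed in; nothing more can be done
None
```

The job is done and handed in at about 46 s: yellow, green (with red on top) and blue stand in a straight row across the mat (gaps about 13.5 and 15.5 mm), and white stands centred on the cork pad; the fingers missed yellow once, pressing on it with about 13 N and nudging it about 4 mm on the bench before the second grip held, and the beaker and tape roll are where they were.

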